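# Open the dispenser gate over the bowl by 40 mm

## Robot

A 6-joint arm with a two-finger parallel gripper is mounted at the origin on a cart in front of the work surface, level with it; the furniture and walls round the work are solid. World frame = base frame: x ahead of the robot, y to its left, z up, the work surface at z = 0. Lengths are in m, angles in rad, forces in N, time in s.
With the tool pointing down it reaches from about 0.425 to 0.95 m from the base axis. Payload 14.7 kg.
Tool frame: the origin (TCP) lies between the finger pads; the fingertips stand 25 mm ahead of it and the grasp point (between the pads) lies 6 mm ahead of it; z points along the fingers, y is the line along which they close (so a half turn about z gives the same grasp; the last joint's range is limited). The gripper opens to 85 mm and grips with 20 to 120 N. Pads are 22 mm wide; open, the fingers measure 114 mm over their backs; the gripper's body (76 mm by 85 mm) begins 54 mm behind the grasp point. The pads swing forward as they close: fully open they stand 13 mm farther back than shut.
Start: joints at [1.21, 0.48, 1.596, -0, 1.065, -0.047], TCP at [0.201, 0.618, 0.256] pointing down, gripper open.
Joint ranges: [-2.75, 2.75], [-0.82, 2.05], [0.23, 2.67], [-1.56, 4.7], [0.09, 2.69], [-2.92, 2.92]. Speed limits (rad/s): [1.89, 1.89, 2.39, 3.01, 3.01, 3.01].

## Interface

Orientations are given as [roll, pitch, yaw] about the fixed x, y, z axes, in that order (R = Rz(yaw) Ry(pitch) Rx(roll)).
In Python, from rig import env, eyes, job, spotter, sensors gives the robot as it stands. Calls block until the motion is done:
- env.goto(position, orientation): joint-space move of the TCP to a pose.
- env.move_linear(position, ori=None, rate=0.15, contact_N=None): straight line of the TCP; ori=None keeps the orientation; rate is the mean speed in m/s. With contact_N (N) it stops when the force on the tool has changed by that much, and returns True; else False.
- env.move_j(angles): joint-space move.
- env.gripper_open() and env.close(grasp_force=None): open the fingers fully, or close them until they stop; grasp_force is the grip in N (None keeps the last).
- env.hold(seconds).
- env.inverse_kinematics(position, orientation): joint angles nearest the present ones, or None.
- eyes.read_camera(name): name is "scene" or "top"; returns the picture (384x512x3 uint8, red, green, blue); there is no depth.
- eyes.calibration(name): a dict with "vertical_fov" (degrees; the focal length in pixels is half the picture's height over the tangent of half this angle, whatever the lens; pixels are square), "cx", "cy" (the principal point, pixels), "R" (3x3) and "t" (3): a world point X has camera coordinates R X + t. Camera axes: x right, y down, z forward; pixel columns grow to the right and rows downward; lengths in m; the calibration is good to about 2 mm. A picture is of the moment at which its call begins. calibration takes no time and is no camera call.
A pose or a line that the arm cannot do raises env.Unreachable and nothing moves.
- job.finish_job(): hands the job in; it is judged then, once.
Trained networks look in the newest picture that a camera, given by its name, has taken for a name from the list of things; names that differ only in an ending like _2 or _b are one class to them, and where a whole thing is asked for, a point or a joint stands for the part that bears it (a point fixed in the world has none). Each returns a list of dicts, best first, with "score" (0 to 1); they miss things now and then, are a little off and sometimes report something else, mostly with a low value. They report only what shows in the picture. A call takes as long as a camera call. They do not tell look-alikes from the thing itself.
- spotter.find_in(target, camera): "extent" ([left, top, right, bottom] in pixels, round what is visible of it).
- spotter.trace(target, camera): "mask" (384x512 bool, what is visible of it) and "extent" ([left, top, right, bottom] in pixels, round what is visible of it).
Readings, each from a call of its own:
- sensors.get_clock(): time.
- sensors.get_qpos(): joint angles.
- sensors.get_qd(): joint speeds.
- sensors.get_effort(): joint torques, N m.
- sensors.get_position(): TCP position.
- sensors.get_eef_rot(): TCP orientation.
- sensors.get_force(): force on the tool from outside, world axes, zero at the start.
- sensors.get_torque(): the same for the moment, N m.
- sensors.get_opening(): finger opening in m.
- sensors.get_grip_force(): force on a finger pad.
Only numpy, scipy, OpenCV 4.12 (cv2) and the standard library are available. Lean on these libraries where they do the work, as an engineer would, in place of code of your own. Each camera call takes 0.05 s, during which the arm holds its last target. There are 200 camera calls.

## Task

The freshly washed two-hopper grain dispenser has to drain into the white bowl. Take the upright wooden knob of the slide gate whose hopper has the white bowl (not the wooden salt box) under it, pull that gate straight out until it is open 40 mm, when the red line across its plate has just come out of the slot, and let go. Leave the other gate shut and the bowl where it stands.

Things in the scene. Friction and masses are not known exactly. Their poses are not given: they have to be found in the camera images.
- dispenser: Fixed dispenser 120 x 300 x 285 mm; origin on the worktop under its centre, -x = front (toward the robot), +y = left. Wood frame with two round white hoppers, 114 mm diameter, axes at x 0, y +-0.07; spouts end 87 mm up. Gate slots in steel housings at x = -0.062; in front of that only gate plates and knobs stand above 80 mm; the knobs are 140 mm apart.
- bowl: Loose plain white bowl, 116 mm diameter, 63 mm tall, origin at the centre of its underside. It stands on the worktop under one spout (within 40 mm): y about +0.07 in the dispenser frame means the left gate is to be opened, about -0.07 the right. A brown wooden salt box, 95 mm wide, 75 mm tall, stands under the other spout.
- gate_left (a joint): Left (+y) slide gate: opening in m, 0 shut (start), grows as pulled along dispenser -x, stop 0.08. 7 N friction, no spring. Plate 50 mm wide, top at z 114 mm, carries an upright round dark-wood knob, 20 mm diameter, from z 114 to 160 mm, axis at x = -0.130 - opening, y = +0.07 in the dispenser frame. Red line across the plate, hidden when shut, has just come fully out of the slot at 40 mm.
- gate_right (a joint): Right (-y) slide gate: opening in m, 0 shut (start), grows as pulled along dispenser -x, stop 0.08. 7 N friction, no spring. Plate 50 mm wide, top at z 114 mm, carries an upright round dark-wood knob, 20 mm diameter, from z 114 to 160 mm, axis at x = -0.130 - opening, y = -0.07 in the dispenser frame. Red line across the plate, hidden when shut, has just come fully out of the slot at 40 mm.
Not all that is in view belongs to the job. Leave any green look-alike of the bowl alone.

How it is judged:
At the end, for the whole second after the job is handed in: The gate over the bowl stands still, open between 28 and 52 mm (40 mm, give or take 12); the other gate is shut (within 8 mm); the bowl is within 20 mm of where it stood (((y of bowl in the frame of dispenser above 0.03 m and value of joint gate_left between 0.028 and 0.052 m and value of joint gate_right below 0.008 m) or (y of bowl in the frame of dispenser below -0.03 m and value of joint gate_right between 0.028 and 0.052 m and value of joint gate_left below 0.008 m)) and velocity of joint gate_left between -0.01 and 0.01 m/s and velocity of joint gate_right between -0.01 and 0.01 m/s and distance of bowl from where it was at the start of the episode below 0.02 m); the robot touches nothing.
It fails at once if the gate over the salt box was pulled open (15 mm or more) ((y of bowl in the frame of dispenser above 0.03 m and value of joint gate_right above 0.015 m) or (y of bowl in the frame of dispenser below -0.03 m and value of joint gate_left above 0.015 m)).
It fails at once if the bowl was pushed away (30 mm or more) (distance of bowl from where it was at the start of the episode above 0.03 m).
It also fails if it takes over 30 s, if anything falls off the work surface, if the arm or the gripper's body presses on something with over 40 N, if the wrist force passes 120 N, or if a joint passes its speed limit or range.

## Working session

There is one attempt and no reset: what is moved stays moved. The work goes in short steps, each a Python script; the robot and the scene stay as the last script left them, time stands still between calls to the robot, and variables do not carry over. Pictures are saved under pics/ and viewed, at most 10 in all, crops included, and the job is handed in when it is done.

```bash
mkdir -p pics; cat > h.py <<'E'
import numpy as np,cv2
from rig import env,eyes,job,spotter,sensors
def K(n):
    c=eyes.calibration(n); f=192/np.tan(np.radians(c["vertical_fov"])/2)
    return f,c["cx"],c["cy"],np.array(c["R"]),np.array(c["t"])
def ray(n,u,v):
    f,cx,cy,R,t=K(n); return -R.T@t, R.T@np.array([(u-cx)/f,(v-cy)/f,1])
def atz(n,u,v,z):
    o,d=ray(n,u,v); return o+d*(z-o[2])/d[2]
def proj(n,X):
    f,cx,cy,R,t=K(n); p=R@np.array(X)+t; return np.array([cx+f*p[0]/p[2],cy+f*p[1]/p[2]])
E
python3 - <<'E'
from h import *
ims=[]
for n in("scene","top"):
    im=eyes.read_camera(n); cv2.imwrite(f"pics/{n}0.png",im[...,::-1]); 
    print(n,K(n)[0],K(n)[1:3],"pos",-K(n)[3].T@K(n)[4])
    for t in("dispenser","bowl","gate_left","gate_right"):
        print(t,[(np.round(d["extent"]).tolist(),round(d["score"],2)) for d in spotter.find_in(t,n)])
E
```

```text
scene 419.01617181625954 (250.10441268753468, 182.10848823738576) pos [ 0.15136872 -0.53816496  0.55802297]
dispenser [([191.0, 49.0, 345.0, 214.0], 0.79)]
bowl [([160.0, 186.0, 218.0, 238.0], 0.89), ([251.0, 211.0, 315.0, 271.0], 0.88), ([266.0, 164.0, 303.0, 200.0], 0.75)]
gate_left [([197.0, 123.0, 233.0, 150.0], 0.92)]
gate_right [([236.0, 145.0, 281.0, 179.0], 0.79)]
top 362.0949735201894 (255.75965291833046, 193.3921334501725) pos [ 0.07250756 -0.0045906   0.78307602]
dispenser [([170.0, 84.0, 298.0, 204.0], 0.76)]
bowl [([292.0, 203.0, 346.0, 251.0], 0.86), ([239.0, 167.0, 285.0, 189.0], 0.82), ([215.0, 230.0, 266.0, 280.0], 0.6)]
gate_left [([190.0, 171.0, 210.0, 200.0], 0.9)]
gate_right [([252.0, 175.0, 272.0, 203.0], 0.66)]
```

View pics/scene0.png

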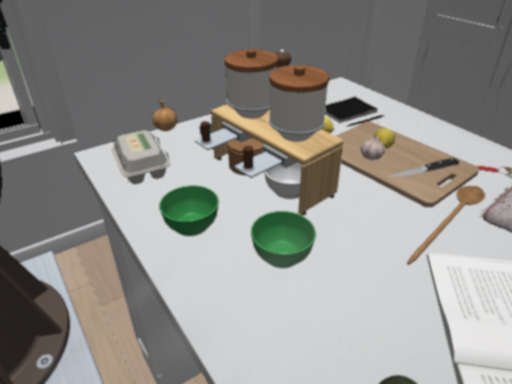

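View pics/top0.png

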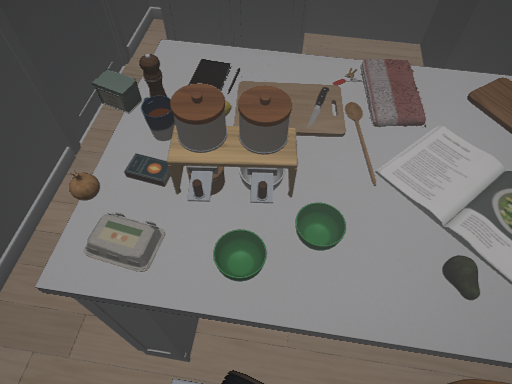

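The scene view shows green bowls at (190,210) and (283,240), which are look-alikes. The white bowl is at (287,180) under the near, right-hand hopper, and the salt box is at (245,155) under the left one. The top view agrees: white bowl (262,175), salt box (205,170).
Knob candidates in the top view are left (198,187) and right (262,189); in the scene view, left (206,131) and right (248,156). The pepper mill at (152,75) is also dark wood. I choose the right knob because the white bowl is under it.

```bash
python3 - <<'E'
from h import *
a=cv2.imread("pics/top0.png");b=cv2.imread("pics/scene0.png")
c1=cv2.resize(a[160:210,180:280],None,fx=7.5,fy=7.5,interpolation=cv2.INTER_CUBIC)[:, :750]
c2=cv2.resize(b[115:190,190:320],None,fx=3,fy=3,interpolation=cv2.INTER_CUBIC)
o=np.zeros((600,750,3),np.uint8);o[:375]=c1;o[375:600,:390]=c2;cv2.imwrite("pics/c0.png",o)
def knob(im,box):
    x0,y0,x1,y1=box; m=(im[y0:y1,x0:x1].max(2)<75).astype(np.uint8)
    n,l,s,c=cv2.connectedComponentsWithStats(m);i=1+np.argmax(s[1:,4]);
    return (s[i]+[x0,y0,0,0,0]).tolist(),(c[i]+[x0,y0]).round(1)
for n,im,bs in(("top",a,dict(L=(190,171,210,200),R=(252,175,272,203))),("scene",b,dict(L=(197,118,216,150),R=(240,142,258,175)))):
    for k,bx in bs.items():
        s,c=knob(im,bx); print(n,k,s,c)
E
```

```text
top L [193, 180, 10, 17, 131] [197.5 188.1]
top R [258, 181, 9, 18, 135] [261.9 189.9]
scene L [201, 124, 11, 18, 151] [205.7 131.5]
scene R [240, 149, 15, 19, 188] [246.9 157.6]
```

View pics/c0.png

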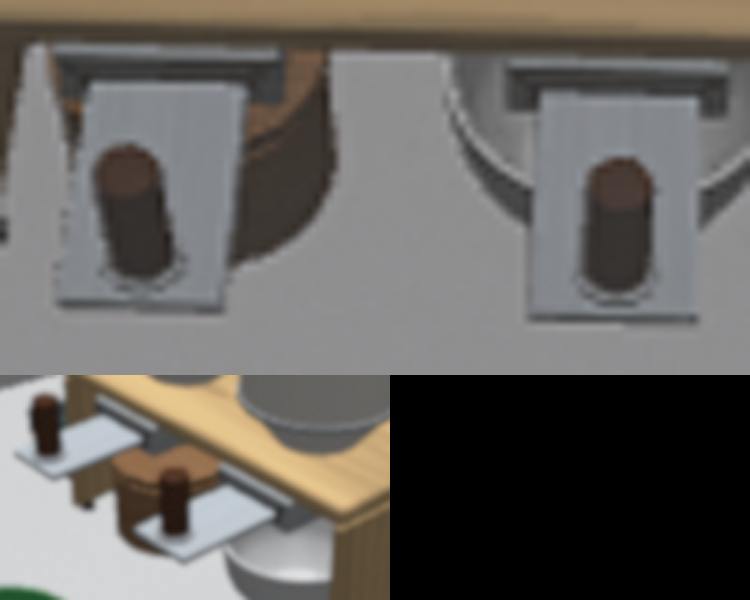

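The crop confirms it: the right plate and knob (top view ≈ (262,185)) are over the white bowl's rim, and the left ones are over the brown box. Next I compute the positions.

```bash
cat >> h.py <<'E'
def tri(p,q): # top px, scene px -> midpoint, gap
    o1,d1=ray("top",*p);o2,d2=ray("scene",*q);s=np.linalg.lstsq(np.c_[d1,-d2],o2-o1,rcond=None)[0]
    A,B=o1+s[0]*d1,o2+s[1]*d2; return (A+B)/2,np.linalg.norm(A-B)
E
python3 - <<'E'
from h import *
np.set_printoptions(precision=4,suppress=True)
T=dict(L=(196.6,182.4),R=(262.2,184.2));B=dict(L=(198.2,193.8),R=(261.6,195.5));S=dict(L=(205.,123.2),R=(247.8,146.5))
for z,P in((.16,T),(.114,B)):
    l,r=[atz("top",*P[k],z) for k in"LR"]; d=l-r; print(z,l,r,np.linalg.norm(d),"yaw",np.arctan2(-d[0],d[1]))
for k in"LR": print(k,tri(T[k],S[k]))
yaw=np.arctan2(-d[0],d[1])
for p in(l,r):
  for y in (yaw,yaw+np.pi): print(env.inverse_kinematics([p[0],p[1],.147],[np.pi,0,y]))
print(sensors.get_eef_rot(),sensors.get_clock())
E
```

```text
0.16 [0.5017 0.1777 0.16  ] [0.5194 0.0397 0.16  ] 0.13913802860531774 yaw 0.12711341272374493
0.114 [0.5034 0.1801 0.114 ] [0.5214 0.04   0.114 ] 0.14132245012374667 yaw 0.12788641377933166
L (array([0.5034, 0.1784, 0.1577]), np.float64(6.930277639037222e-05))
R (array([0.5194, 0.0395, 0.1616]), np.float64(0.00199836143131918))
[ 0.2869  0.4642  1.9639 -0.      0.7135  1.7298]
[ 0.2869  0.4642  1.9639  0.      0.7135 -1.4118]
[ 0.0185  0.4511  1.9901 -0.      0.7004  1.4614]
[ 0.0185  0.4511  1.9901  0.      0.7004 -1.6802]
[-3.1415 -0.      2.8278] 0.5
```

Both views agree: knob spacing is 139–141 mm, the height is right at 0.16, and the right knob is at (0.520, 0.040) with dispenser yaw 0.128. I'll approach over a raised waypoint, to stay clear of the dispenser, and check there.

```bash
python3 - <<'E'
from h import *
O=[np.pi,0,.128]
env.goto([.25,.42,.34],O); env.goto([.515,.04,.30],O)
env.move_linear([.520,.0398,.20],rate=.12)
print(sensors.get_position(),sensors.get_force(),sensors.get_clock())
a=eyes.read_camera("top")[...,::-1];b=eyes.read_camera("scene")[...,::-1]
o=np.hstack([cv2.resize(a[120:240,170:300],(400,370)),cv2.resize(b[60:190,180:320],(400,370))]);cv2.imwrite("pics/c1.png",o)
E
```

```text
[0.52040234 0.03990618 0.20058705] [-0.08701418  0.24328602  0.56327185] 5.375
```

View pics/c1.png

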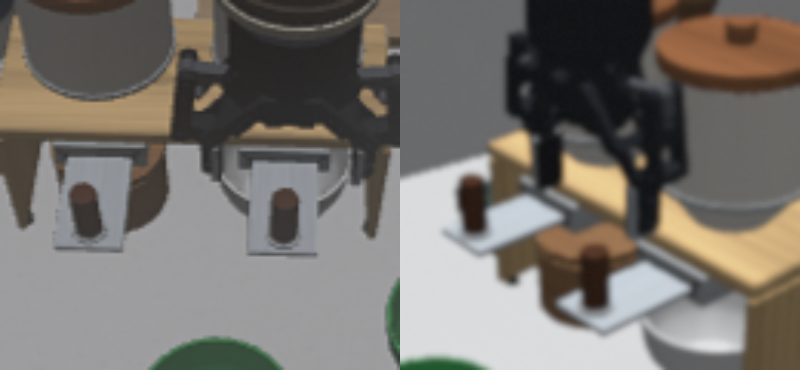

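The fingers straddle the right knob: at 212 and 355 in the left crop, with the knob at 286. I'll descend, grip and pull 40 mm.

```bash
python3 - <<'E'
from h import *
c=env.move_linear([.520,.0398,.147],rate=.08,contact_N=12); print("contact",c)
env.close(grasp_force=50); print(sensors.get_opening(),sensors.get_grip_force(),sensors.get_position(),sensors.get_force())
if not c and .012<sensors.get_opening()<.028:
    d=np.array([np.cos(.128),np.sin(.128),0]); p=np.array(sensors.get_position())
    env.move_linear(p-.040*d,rate=.04); env.hold(.2)
    print(sensors.get_position()-p,sensors.get_force(),sensors.get_opening())
print(sensors.get_clock())
a=eyes.read_camera("top")[...,::-1];b=eyes.read_camera("scene")[...,::-1]
o=np.hstack([cv2.resize(a[140:240,180:290],(400,364)),cv2.resize(b[100:190,190:290],(400,364))]);cv2.imwrite("pics/c2.png",o)
E
```

```text
contact False
0.018972873451728146 48.57580840587616 [0.520052   0.03983512 0.14724601] [-1.1814153  -0.78550518  5.71043014]
[-3.89434597e-02 -5.02376940e-03  7.23736677e-05] [ 4.50062342  2.536729   -3.78098069] 0.018982482537548084
8.25
```

View pics/c2.png

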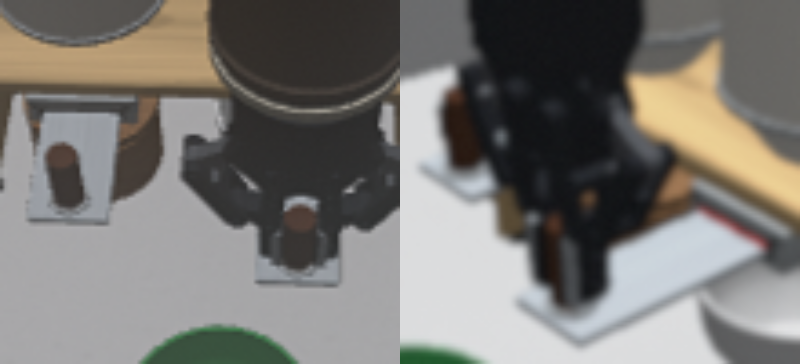

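The right plate is out, with the red line just showing at the slot (right crop, ~735,230), and the left gate hasn't moved. I'll let go, retreat upward and check.

```bash
python3 - <<'E'
from h import *
env.gripper_open(); p=np.array(sensors.get_position())
env.move_linear(p+[0,0,.13],rate=.12); env.goto([.25,.42,.34],[np.pi,0,.128]); env.hold(.2)
print(sensors.get_clock(),sensors.get_force())
a=eyes.read_camera("top")[...,::-1];b=eyes.read_camera("scene")[...,::-1]
for t in("gate_right","gate_left","bowl"): print(t,[(np.round(d["extent"]).tolist(),round(d["score"],2)) for d in spotter.find_in(t,"top")])
o=np.hstack([cv2.resize(a[140:240,180:290],(400,364)),cv2.resize(b[110:200,190:320],(400,364))]);cv2.imwrite("pics/c3.png",o)
E
```

```text
12.1 [-0.08002117 -0.06763845 -0.21730374]
gate_right [([251.0, 173.0, 275.0, 219.0], 0.64)]
gate_left [([189.0, 172.0, 212.0, 202.0], 0.92)]
bowl [([212.0, 228.0, 268.0, 280.0], 0.9), ([240.0, 166.0, 283.0, 189.0], 0.68), ([291.0, 204.0, 345.0, 249.0], 0.6)]
```

View pics/c3.png

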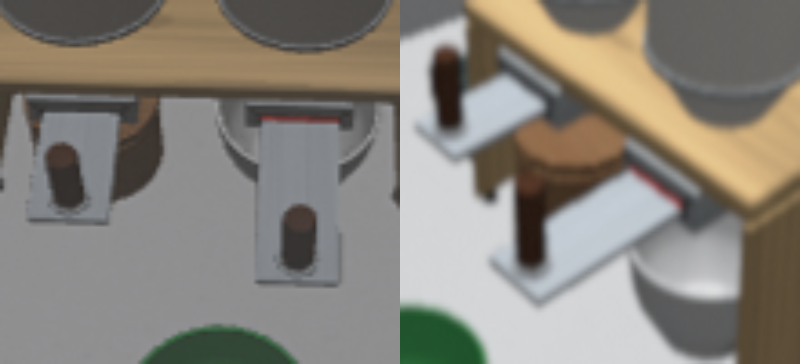

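The right gate's red line is just out of the slot (left crop ~300,120), and its knob is free at (298,211). The left gate is shut, and the bowl stands where it was. Handing in.

```bash
python3 -c "
from h import *
print(atz('top',261.4,197.5,.16)); print(job.finish_job())"
```

```text
[0.48555237 0.03660664 0.16      ]
the job is handed in; nothing more can be done
None
```

I pulled the right gate, the one over the white bowl, about 39 mm (arm travel; the last camera estimate gave about 34 mm), let go with its red line just out of the slot, saw the left gate shut and the bowl in place, and handed the job in; no verdict came back.

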